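# Build the test-sieve stack on the shaker

### The arm

A 6-joint arm with a two-finger parallel gripper is mounted at the origin on a cart in front of the work surface, level with it; the furniture and walls round the work are solid. World frame = base frame: x ahead of the robot, y to its left, z up, the work surface at z = 0. Lengths are in m, angles in rad, forces in N, time in s.
With the tool pointing down it reaches from about 0.35 to 0.775 m from the base axis. Payload 5.5 kg.
Tool frame: the origin (TCP) lies at the very end of the fingers, on their centre line; the grasp point (between the pads) lies 19 mm behind it; z points along the fingers, y is the line along which they close (so a half turn about z gives the same grasp; the last joint's range is limited). The gripper opens to 85 mm and grips with 20 to 120 N. Pads are 22 mm wide; open, the fingers measure 114 mm over their backs; the gripper's body (76 mm by 85 mm) begins 54 mm behind the grasp point. The pads swing forward as they close: fully open they stand 13 mm farther back than shut.
Start: joints at [-1.44, 0.313, 0.046, 1.304, 0, 1.431], TCP at [0.154, -0.554, 0.231] pointing down, gripper open.
Joint ranges: [-2.76, 2.76], [-0.86, 1.69], [-1.03, 1.26], [-2.2, 2.34], [-1.47, 1.5], [-3.14, 3.14]. Speed limits (rad/s): [2.57, 2.57, 3.14, 3.14, 3.14, 3.14].

### API

Orientations are given as a unit quaternion [w, x, y, z].
In Python, from workcell import env gives the robot as it stands. The module is installed in compiled form; this text tells all that it offers.
- The arm moves only by the tool jog_arm, never from a script. Its argument "rows" is a list of rows, each a list of 6 numbers: the shift along the world's x, y, z in units of 40 mm (1.0 is 40 mm), then the turn, a rotation vector about the world's x, y, z in units of 6 degrees (1.0 is 6 degrees). In form: [[x, y, z, wx, wy, wz], ...]. A call has 1 to 12 rows; each row is the pose to reach, as a shift and turn from the pose commanded when the call began; what a row does not reach only later rows make up. A row lasts 1/12 s, in which the tool goes at most 41.7 mm and 7.16 degrees, less where a joint would pass 70% of its speed; a pose out of reach is approached as far as the arm can. A call with a gripper value outside its range is refused whole. "jaw" is the gripper command: -1 is fully open, 1 is shut, values between are in proportion, set as the call begins (left out, the last holds). The fingers move at their own pace and stop on an object; "force" is the grip in N (left out, the last holds). Time passes only in rows, so rows that repeat a pose let the fingers close. It gives the time, the measured TCP pose, the force, the opening and the grip force at its end, in the units of the state.
- env.get_state(): the state, without advancing time (a new reading comes with each control period).
- env.read_camera(name): name is "scene" or "top" or "wrist"; returns a dict with "pixels" (420x560x3 uint8, red, green, blue), "mtx" (3x3 intrinsics, pixels), "cam_to_world" (4x4, takes a point from camera to world coordinates). Camera axes: x right, y up, looking along -z (the intrinsics and any distortion apply to the point x, -y, -z); pixel columns grow to the right and rows downward; lengths in m; the calibration is good to about 2 mm. A picture is of the moment at which its call begins. There is no depth.
- env.hand_in(): hands the job in; it is judged then, once.
The state is a dict: "clock": time; "joint_pos": joint angles; "qvel": joint speeds; "tau": joint torques, N m; "tcp_pos": TCP position; "orientation": TCP orientation; "wrist_force": force on the tool from outside, world axes, zero at the start; "ft_torque": the same for the moment, N m; "finger_gap": finger opening in m; "grip_force": force on a finger pad.
Only numpy, scipy, OpenCV 4.12 (cv2) and the standard library are available. Lean on these libraries where they do the work, as an engineer would, in place of code of your own. Each camera call takes 0.05 s, during which the arm holds its last target. There are 200 camera calls.

### The job

Build the sieve stack on the little sieve shaker, one piece at a time: onto the receiving pan set the sieve with the finest mesh, on that the medium one, then the coarsest, and close the stack with the lid. Every piece must sit fully down and level with its skirt inside the one below; leave the stack standing there, and do not push about or knock over the small glass beaker, the brown vial or the steel weight.

Things in the scene. Friction and masses are not known exactly. Their poses are not given: they have to be found in the camera images.
- sieve_fine_centre (a point): centre, half-way up, of the fine sieve: round bare-metal frame, 60 mm outside diameter, 3 mm wall, open at the top, 28 mm high in all, very fine wire cloth at its foot (looks a nearly closed grey sheet). Its lowest 6 mm is a skirt of 50 mm diameter, tapered to 43 mm at the foot, on which it stands on the table; the upper 22 mm is the straight 60 mm frame, gripped across the outside. z up; 80 g
- sieve_medium_centre (a point): centre, half-way up, of the medium sieve: like the fine one (60 mm frame, same 6 mm skirt below) but 32 mm high in all, the straight frame 26 mm, and a wire grid with openings of about 5 mm. z up; 90 g
- sieve_coarse_centre (a point): centre, half-way up, of the coarse sieve: like the fine one (60 mm frame, same 6 mm skirt below) but 40 mm high in all, the straight frame 34 mm, and a wide wire grid with openings of 11 mm through which the table shows. z up; 100 g
- sieve_lid_centre (a point): centre, half-way up, of the lid, 30 mm high in all: closed bare-metal disc of 60 mm diameter (6 to 10 mm above its underside), the same 6 mm skirt below, and a black knob of 20 mm diameter in the middle of the top (14 to 30 mm above the underside, on a 13 mm neck), to be gripped. z up; 80 g
- pan_rim (a point): centre of the rim (top edge, 84 mm above the worktop) of the receiving pan, an open round metal pan, 60 mm outside, 54 mm bore, fixed upright on the sieve shaker: a low white box 130 x 150 mm, 48 mm high, fixed to the worktop, dials on its -x side. A skirt goes 6 mm into this 54 mm bore, or a sieve's equal bore, until the 60 mm frame or disc stands on the rim. z up
- tube_rack: blue tube rack with tubes, 75 mm (its x) x 210 mm (its y), 106 mm high, fixed; an obstacle. Origin at the centre of its underside, z up
- small_beaker_centre (a point): centre, half-way up, of a small empty glass beaker, 50 mm diameter, 62 mm high, loose; leave it alone. z up
- brown_vial_centre (a point): centre, half-way up, of a brown vial with a blue cap, 23 mm diameter, 48 mm high, loose; leave it alone. z up
- steel_weight_centre (a point): centre, half-way up, of a steel calibration weight with a knob, 24 mm diameter, 30 mm high, loose; leave it alone. z up

How it is judged:
By the outcome, as a careful person would: the job done as asked, in the order asked, and still so for the second after the job is handed in, with the robot touching nothing.
It also fails if it takes over 106 s, if anything falls off the work surface, if the arm or the gripper's body presses on something with over 40 N, if the wrist force passes 120 N, or if a joint passes its speed limit or range.

## Working session

There is one attempt and no reset: what is moved stays moved. The work goes in short steps, Python scripts to look and compute and a tool call to move; the robot and the scene stay as the last step left them, time stands still between calls to the robot, and variables do not carry over. Pictures are saved under pics/ and viewed, at most 14 in all, crops included, and the job is handed in when it is done.

Besides the shell and the picture viewer there is one more tool, called as a command line: name --pt "numbers of a row" for each row, then --argument value for the rest. jog_arm: Moves the arm, as the interface text tells. Its arguments: {"type":"object","properties":{"rows":{"type":"array","items":{"type":"array","items":{"type":"number"}}},"jaw":{"type":"number"},"force":{"type":"number"}},"required":["rows"]}

```bash
mkdir -p pics
cat > h.py <<'E'
from workcell import env
import cv2, numpy as np
def shot(n,f,crop=None,s=1):
    c=env.read_camera(n); im=c["pixels"][:,:,::-1].copy()
    np.savez("pics/"+f+".npz",m=c["mtx"],T=c["cam_to_world"])
    cv2.imwrite("pics/"+f+"_raw.png",im)
    if crop: a,b,w,h=crop; im=im[b:b+h,a:a+w]
    im=cv2.resize(im,None,fx=s,fy=s,interpolation=cv2.INTER_CUBIC); cv2.imwrite("pics/"+f+".png",im); return c
def ray(f,u,v,z):
    d=np.load("pics/"+f+".npz"); K,T=d["m"],d["T"]
    p=np.linalg.inv(K)@[u,v,1]; r=T[:3,:3]@[p[0],-p[1],-p[2]]; o=T[:3,3]
    return o+r*(z-o[2])/r[2]
def proj(f,P):
    d=np.load("pics/"+f+".npz"); K,T=d["m"],d["T"]
    q=T[:3,:3].T@(np.array(P)-T[:3,3]); q=K@[q[0],-q[1],-q[2]]; return q[:2]/q[2]
E
python3 -c "
from h import *
for n in('top','scene'):
  c=shot(n,n+'0',None,1.4); print(c.keys(), c['mtx'],c['cam_to_world'])
print(env.get_state())"
```

```text
dict_keys(['pixels', 'mtx', 'cam_to_world']) [[487.73406668   0.         275.39604241]
 [  0.         487.73406668 210.97367105]
 [  0.           0.           1.        ]] [[ 1.78677983e-02  9.96966889e-01 -7.57480326e-02  4.26518159e-01]
 [-9.99837735e-01  1.79899272e-02  9.30226065e-04  4.99605601e-03]
 [ 2.29010618e-03  7.57191203e-02  9.97126557e-01  1.18231516e+00]
 [ 0.00000000e+00  0.00000000e+00  0.00000000e+00  1.00000000e+00]]
dict_keys(['pixels', 'mtx', 'cam_to_world']) [[436.04177614   0.         276.90363383]
 [  0.         436.04177614 206.17255041]
 [  0.           0.           1.        ]] [[ 0.89948263  0.2074613  -0.38456573  0.07713634]
 [-0.43624838  0.37628543 -0.81737178 -0.92442562]
 [-0.02486653  0.9029779   0.42896686  0.58461061]
 [ 0.          0.          0.          1.        ]]
{'clock': 0.1, 'joint_pos': array([-1.43962121e+00,  3.13944538e-01,  4.50772109e-02,  1.30357223e+00,
        4.02158366e-06,  1.43119572e+00]), 'qvel': array([ 0.00025753, -0.00087805,  0.00249638,  0.00017774, -0.00224533,
       -0.00123401]), 'tau': array([ 3.09487456e-03, -4.81722379e+01,  2.99245280e+01,  1.26295522e-02,
       -5.30778766e-05,  9.88187963e-06]), 'tcp_pos': array([ 0.15373249, -0.55360058,  0.23048079]), 'orientation': array([-8.21599947e-04,  9.90848720e-01,  1.34974587e-01,  5.47201715e-06]), 'wrist_force': array([0.50707161, 1.19633231, 0.1113711 ]), 'ft_torque': array([0.04778865, 0.00635536, 0.02277142]), 'grip_force': 0.0, 'finger_gap': 0.0854534917307582}
```

View pics/top0.png

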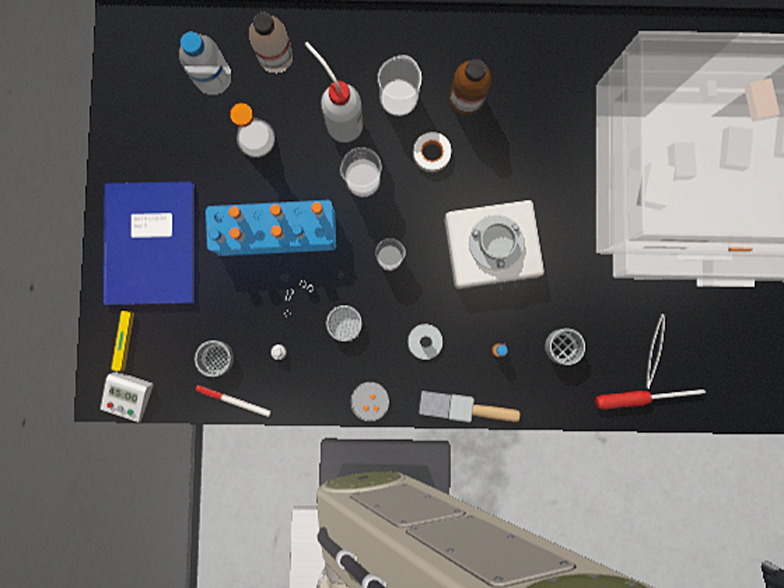

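View pics/scene0.png

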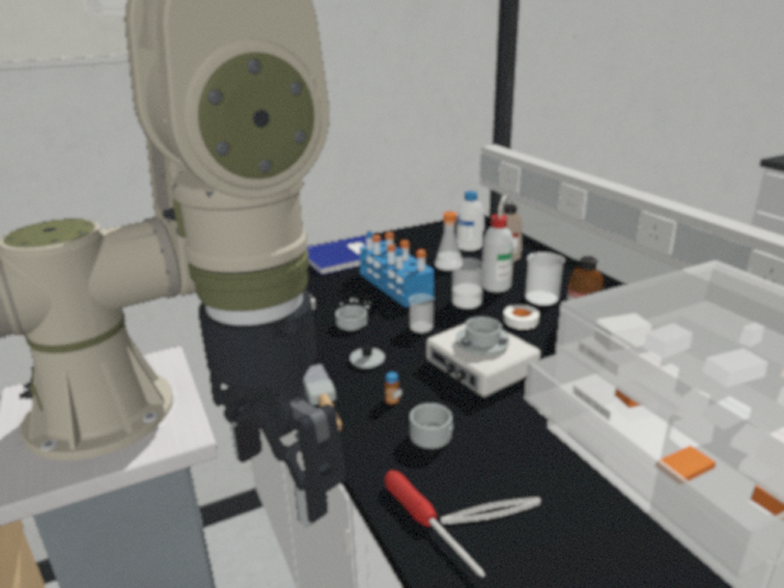

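Top view (1.4×): coarse sieve at (565,346), lid (425,341), two finer sieves at (344,323) and (214,358), shaker pan (498,243), beaker (390,254), vial (501,350) and weight (278,352). I still need to tell fine from medium, so I'll crop in.

```bash
python3 -c "
from h import *
im=cv2.imread('pics/top0_raw.png'); c=im[130:290,130:430]
cv2.imwrite('pics/crop0.png',cv2.resize(c[:, :],None,fx=2.66,fy=2.66,interpolation=cv2.INTER_CUBIC))
for n,u,v,z in(('A',214,358,.03),('B',344,323,.03),('coarse',565,346,.04),('lid',425,341,.03),('pan',498,243,.084),('vial',501,350,.048),('weight',278,352,.03),('beaker',390,254,.06)):
  print(n,ray('top0',u/1.4,v/1.4,z).round(3))
"
```

```text
A [0.403 0.29  0.03 ]
B [0.466 0.073 0.03 ]
coarse [ 0.434 -0.297  0.04 ]
lid [ 0.438 -0.064  0.03 ]
pan [ 0.598 -0.177  0.084]
vial [ 0.425 -0.189  0.048]
weight [0.415 0.183 0.03 ]
beaker [ 0.581 -0.002  0.06 ]
```

View pics/crop0.png

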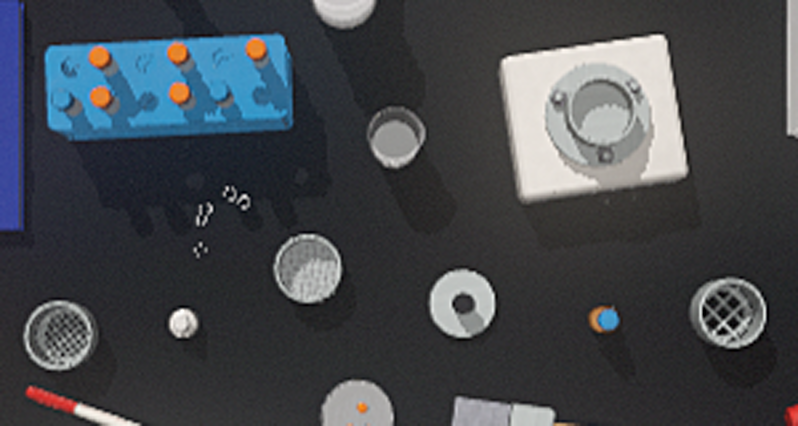

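Cloth is nearly closed at crop (308,268), so that is the fine sieve. The medium one is at (60,334), coarse at (729,312), lid disc at (463,303), and the pan rim at about (602,113). Next I'll check where the open fingertips lie relative to the TCP.

```bash
python3 -c "
from h import *
for n,u,v,z in(('med',60,334,.032),('fine',308,268,.028),('coarse',729,312,.04),('lid',463,303,.01),('pan',602,113,.084)):
  print(n,ray('top0',u/2.66+130,v/2.66+130,z).round(4))
t=np.array([.1537,-.5536,0]);d=np.array([.267,-.963,0])
for z in(.2305,.2435):
  for s in(.043,.057,-.043,-.057): print(z,s,(proj('scene0',t+s*d+[0,0,z])*1.4).round())
"
```

```text
med [0.4037 0.2904 0.032 ]
fine [0.466  0.0731 0.028 ]
coarse [ 0.4336 -0.2982  0.04  ]
lid [ 0.4376 -0.0663  0.01  ]
pan [ 0.601  -0.1783  0.084 ]
0.2305 0.043 [313. 527.]
0.2305 0.057 [324. 538.]
0.2305 -0.043 [254. 468.]
0.2305 -0.057 [246. 460.]
0.2435 0.043 [312. 514.]
0.2435 0.057 [323. 525.]
0.2435 -0.043 [252. 456.]
0.2435 -0.057 [244. 448.]
```

jog_arm --pt "0.5 1 1 0 0 1" --pt "1.5 2 1 0 0 2" --pt "2.3 3 1 0 0 3" --pt "3 4 1 0 0 4" --pt "3.7 5 1 0 0 5" --pt "4.3 6 1 0 0 5" --pt "5 7 1 0 0 5" --pt "5.6 8 1 0 0 5" --pt "6.2 9 1 0 0 5" --pt "6.8 10 1 0 0 5" --pt "7 11 1 0 0 5" --pt "7 12 1 0 0 5" --jaw -1

```text
clock: 1.1
tcp_pos: [0.4144, -0.1421, 0.2709]
orientation: [0.0, 0.922, 0.387, 0.0]
wrist_force: [0.8, 0.0, 0.9]
finger_gap: 0.0852
grip_force: 0.0
```

jog_arm --pt "0.3 1 0 0 0 0" --pt "0.6 2 0 0 0 0" --pt "0.9 3 0 0 0 0" --pt "1.2 4 -0.5 0 0 0" --pt "1.2 5 -1 0 0 0" --pt "1.2 5.2 -1.5 0 0 0" --pt "1.2 5.2 -2 0 0 0" --pt "1.2 5.2 -2 0 0 0" --pt "1.2 5.2 -2 0 0 0"

```text
clock: 1.85
tcp_pos: [0.4601, 0.0644, 0.1905]
orientation: [-0.001, 0.922, 0.387, -0.001]
wrist_force: [0.5, -0.5, 0.5]
finger_gap: 0.0854
grip_force: 0.0
```

```bash
python3 -c "
from h import *
shot('wrist','w1',None,1.4); s=env.get_state(); print(s['tcp_pos'],s['joint_pos'].round(2))
p=[.466,.0731,.028]; print(proj('w1',p)*1.4, proj('w1',[*s['tcp_pos'][:2],.028])*1.4)"
```

```text
[0.46122358 0.06391001 0.19166307] [-0.03  0.12 -0.3   1.15 -0.    2.31]
[391.84543127 250.1246643 ] [396.32707061 264.46664877]
```

View pics/w1.png

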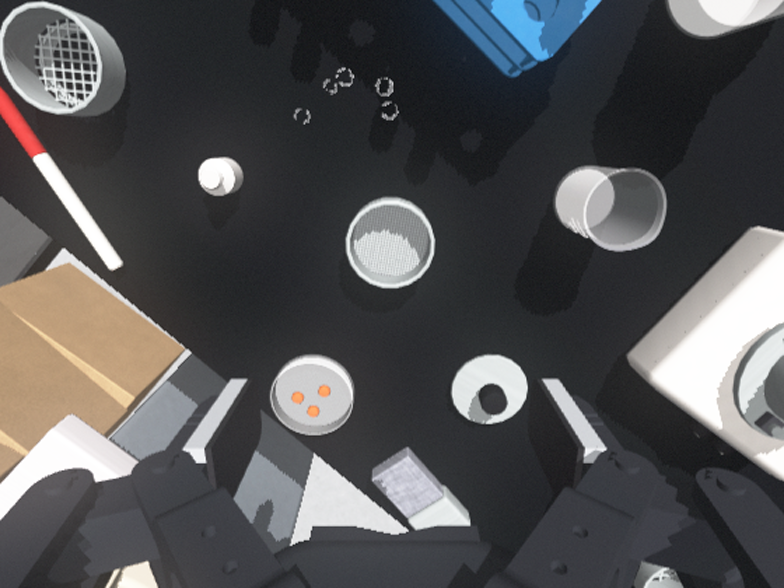

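Wrist view: fine sieve rim centred at (390,242), lid at (489,389), medium sieve upper left; nothing is near the fine sieve.

```bash
python3 -c "
from h import *
for n,u,v,z in(('fine',390,242,.028),('lid',489,389,.01),('med',50,58,.032)): print(n,ray('w1',u/1.4,v/1.4,z).round(4))
p=ray('w1',390/1.4,242/1.4,.028); print(((p-env.get_state()['tcp_pos'])/.04).round(3))"
```

```text
fine [0.469  0.0779 0.028 ]
lid [ 0.4396 -0.0621  0.01  ]
med [0.404  0.2959 0.032 ]
[ 0.194  0.35  -4.092]
```

jog_arm --pt "0.2 0.35 -1 0 0 0" --pt "0.2 0.35 -2 0 0 0" --pt "0.2 0.35 -3 0 0 0" --pt "0.2 0.35 -3.8 0 0 0" --pt "0.2 0.35 -4.4 0 0 0" --pt "0.2 0.35 -4.72 0 0 0" --pt "0.2 0.35 -4.72 0 0 0" --pt "0.2 0.35 -4.72 0 0 0"

```text
clock: 2.57
tcp_pos: [0.4703, 0.0773, 0.0033]
orientation: [0.0, 0.922, 0.386, 0.0]
wrist_force: [-0.4, -0.2, -0.1]
finger_gap: 0.0856
grip_force: 0.0
```

```bash
python3 -c "
from h import *
shot('wrist','w2',None,1.4); s=env.get_state(); print(s['tcp_pos'],s['wrist_force'])
print([(proj('w2',[*s['tcp_pos'][:2],.028])*1.4)])"
```

```text
[0.47105839 0.07746423 0.00401802] [-0.40690323  0.50392011  0.16624472]
[array([395.27086445, 423.63258142])]
```

View pics/w2.png

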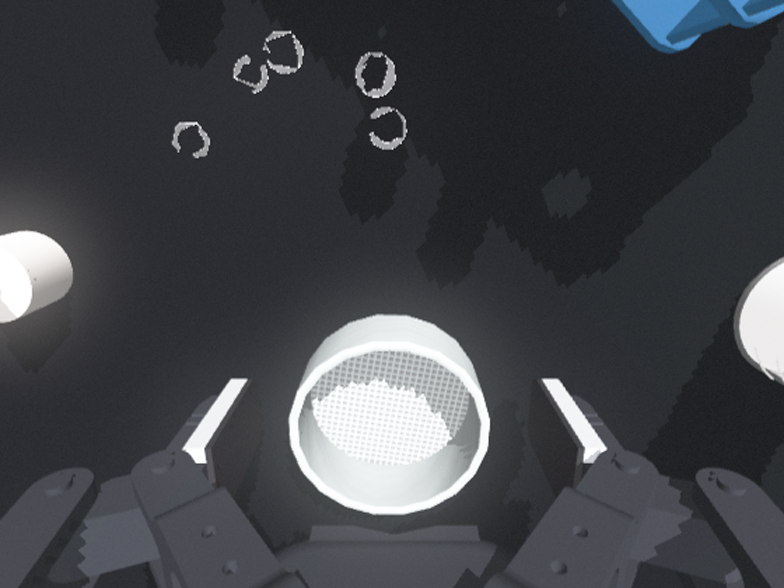

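Sieve rim centre (390,428) is within 2 mm of the tool axis at (395,424), so I'll grip.

jog_arm --pt "0 0 0 0 0 0" --pt "0 0 0 0 0 0" --pt "0 0 0 0 0 0" --pt "0 0 0 0 0 0" --pt "0 0 0 0 0 0" --pt "0 0 0 0 0 0" --jaw 1 --force 40

```text
clock: 3.12
tcp_pos: [0.4709, 0.078, 0.0046]
orientation: [0.001, 0.922, 0.387, 0.002]
wrist_force: [-1.9, -0.9, 8.6]
finger_gap: 0.0584
grip_force: 41.4
```

jog_arm --pt "0 0 0.5 0 0 0" --pt "0 0 1 0 0 0" --pt "0 0 2 0 0 0" --pt "0 0 3 0 0 0" --pt "0 0 3.5 0 0 0" --pt "0 0 3.5 0 0 0"

```text
clock: 3.62
tcp_pos: [0.4731, 0.0782, 0.1487]
orientation: [0.002, 0.922, 0.387, 0.005]
wrist_force: [0.8, 0.1, -1.3]
finger_gap: 0.0584
grip_force: 43.8
```

jog_arm --pt "0.2 -0.3 0.9 0 0 0" --pt "0.6 -0.9 1.6 0 0 0" --pt "1 -1.7 2 0 0 0" --pt "1.4 -2.5 2.3 0 0 0" --pt "1.8 -3.3 2.5 0 0 0" --pt "2.2 -4.1 2.5 0 0 0" --pt "2.6 -4.9 2.5 0 0 0" --pt "3 -5.6 2.5 0 0 0" --pt "3.2 -6.1 2.5 0 0 0" --pt "3.25 -6.3 2.5 0 0 0" --pt "3.25 -6.3 2.5 0 0 0" --pt "3.25 -6.3 2.5 0 0 0"

```text
clock: 4.62
tcp_pos: [0.5986, -0.1734, 0.2418]
orientation: [-0.001, 0.922, 0.387, -0.0]
wrist_force: [-0.4, 0.6, -0.3]
finger_gap: 0.0582
grip_force: 43.8
```

```bash
python3 -c "
from h import *
shot('wrist','w3',None,1.4); s=env.get_state(); print(s['tcp_pos'],s['orientation'])
print([(proj('w3',[*s['tcp_pos'][:2],.084])*1.4)])"
```

```text
[ 0.59859378 -0.17275869  0.2422004 ] [-6.20318373e-04  9.22050204e-01  3.87069680e-01 -3.13389705e-04]
[array([393.90374553, 266.65554116])]
```

View pics/w3.png

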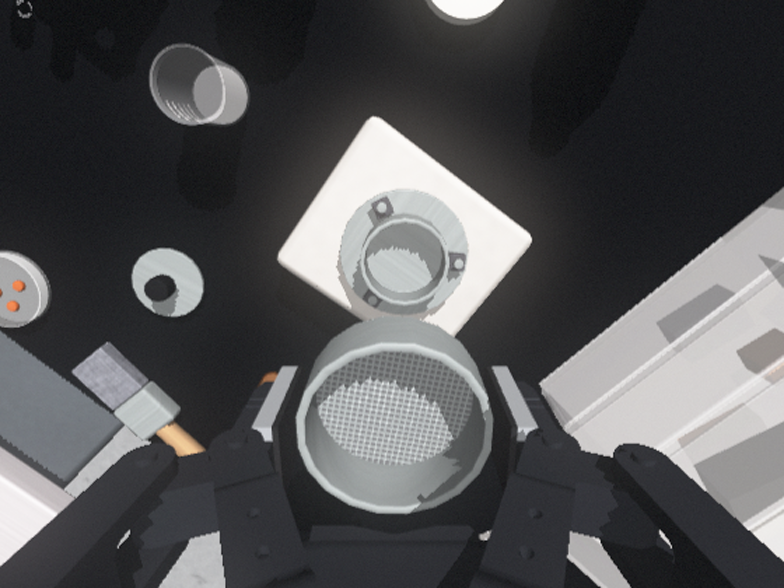

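Pan rim centre at (404,260), radius ≈43 px; held sieve rim centre at (395,428).

```bash
python3 -c "
from h import *
t=env.get_state()['tcp_pos']
a=ray('w3',404/1.4,260/1.4,.084); b=ray('w3',395/1.4,428/1.4,t[2]+.0234)
print(a,b,b-t,(a-b)/.04,(.0826-t[2])/.04)
print('lid',ray('w3',167/1.4,283/1.4,.01))"
```

```text
[ 0.60658035 -0.17419812  0.084     ] [ 0.59790376 -0.17473034  0.2656004 ] [-0.00069002 -0.00197165  0.0234    ] [ 0.21691469  0.0133055  -4.54001012] -3.9900101210975487
lid [ 0.43843104 -0.06278555  0.01      ]
```

jog_arm --pt "0.2 0 -0.8 0 0 0" --pt "0.21 0.01 -1.8 0 0 0" --pt "0.21 0.01 -2.7 0 0 0" --pt "0.21 0.01 -3.3 0 0 0" --pt "0.21 0.01 -3.5 0 0 0" --pt "0.21 0.01 -3.6 0 0 0" --pt "0.21 0.01 -3.6 0 0 0"

```text
clock: 5.25
tcp_pos: [0.6077, -0.1725, 0.0991]
orientation: [0.0, 0.922, 0.387, 0.0]
wrist_force: [-0.9, 0.4, -1.0]
finger_gap: 0.0585
grip_force: 43.8
```

jog_arm --pt "0 0 -0.1 0 0 0" --pt "0 0 -0.2 0 0 0" --pt "0 0 -0.3 0 0 0" --pt "0 0 -0.34 0 0 0" --pt "0 0 -0.37 0 0 0" --pt "0 0 -0.37 0 0 0"

```text
clock: 5.75
tcp_pos: [0.6076, -0.1735, 0.0836]
orientation: [-0.0, 0.922, 0.387, -0.0]
wrist_force: [0.7, 0.3, -1.0]
finger_gap: 0.0587
grip_force: 43.8
```

Little force so far; I'll go down a bit more to feel the seat.

jog_arm --pt "0 0 -0.03 0 0 0" --pt "0 0 -0.05 0 0 0" --pt "0 0 -0.07 0 0 0" --pt "0 0 -0.07 0 0 0"

```text
clock: 6.08
tcp_pos: [0.6079, -0.1737, 0.0826]
orientation: [0.001, 0.922, 0.387, 0.0]
wrist_force: [-4.1, 1.1, 8.7]
finger_gap: 0.0588
grip_force: 44.5
```

Seated at exactly the expected height. Release, rise, then head over the medium sieve.

jog_arm --pt "0 0 0.05 0 0 0" --pt "0 0 0.05 0 0 0" --pt "0 0 0.05 0 0 0" --pt "0 0 0.05 0 0 0" --pt "0 0 0.05 0 0 0" --pt "0 0 0.05 0 0 0" --pt "0 0 0.5 0 0 0" --pt "0 0 1.2 0 0 0" --pt "0 0 2 0 0 0" --pt "0 0 2.9 0 0 0" --pt "0 0 3.5 0 0 0" --pt "0 0 3.5 0 0 0" --jaw -1

```text
clock: 7.08
tcp_pos: [0.6104, -0.1746, 0.2275]
orientation: [0.004, 0.922, 0.387, 0.004]
wrist_force: [1.0, -0.5, 1.3]
finger_gap: 0.0856
grip_force: 0.0
```

```bash
python3 -c "
from h import *
shot('wrist','w4',None,1.4); t=env.get_state()['tcp_pos']; print(t,env.get_state()['finger_gap'])
print(proj('w4',[*t[:2],.106])*1.4, proj('w4',[.6072,-.1757,.106])*1.4,(np.array([.404,.2959,.19])-t)/.04)"
```

```text
[ 0.60958531 -0.17420172  0.2245301 ] 0.08503517388638042
[390.81078755 284.16109577] [389.72267838 288.57256149] [-5.13963272 11.75254298 -0.86325249]
```

View pics/w4.png

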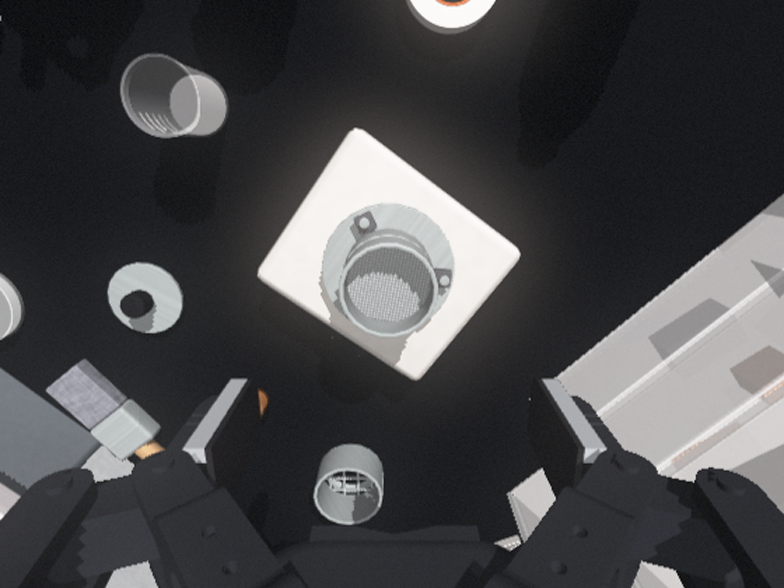

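Fine sieve sits level on the pan, rim (389,290) as predicted. Going to the medium sieve.

jog_arm --pt "-0.3 0.8 0 0 0 0" --pt "-0.7 1.7 0 0 0 0" --pt "-1.1 2.6 0 0 0 0" --pt "-1.5 3.5 0 0 0 0" --pt "-1.9 4.4 0 0 0 0" --pt "-2.3 5.3 0 0 0 0" --pt "-2.7 6.2 0 0 0 0" --pt "-3.1 7.1 0 0 0 0" --pt "-3.5 8 0 0 0 0" --pt "-3.9 8.9 0 0 0 0" --pt "-4.3 9.8 0 0 0 0" --pt "-4.7 10.7 0 0 0 0"

```text
clock: 8.13
tcp_pos: [0.4178, 0.2557, 0.2194]
orientation: [0.0, 0.922, 0.387, -0.001]
wrist_force: [0.2, -0.0, -0.4]
finger_gap: 0.085
grip_force: 0.0
```

jog_arm --pt "-0.4 0.8 -0.3 0 0 0" --pt "-0.44 1.05 -1 0 0 0" --pt "-0.44 1.05 -1.5 0 0 0" --pt "-0.44 1.05 -1.5 0 0 0" --pt "-0.44 1.05 -1.5 0 0 0"

```text
clock: 8.55
tcp_pos: [0.4004, 0.2958, 0.159]
orientation: [0.0, 0.922, 0.387, -0.002]
wrist_force: [0.2, 0.0, 1.4]
finger_gap: 0.0853
grip_force: 0.0
```

```bash
python3 -c "
from h import *
shot('wrist','w5',None,1.4); s=env.get_state();t=s['tcp_pos']; print(t,s['joint_pos'].round(2),s['orientation'].round(3))
print(proj('w5',[*t[:2],.032])*1.4)"
```

```text
[0.40163665 0.29604868 0.16046019] [ 0.47  0.2  -0.28  1.09 -0.    2.82] [ 0.     0.922  0.387 -0.001]
[395.71310445 277.67708028]
```

View pics/w5.png

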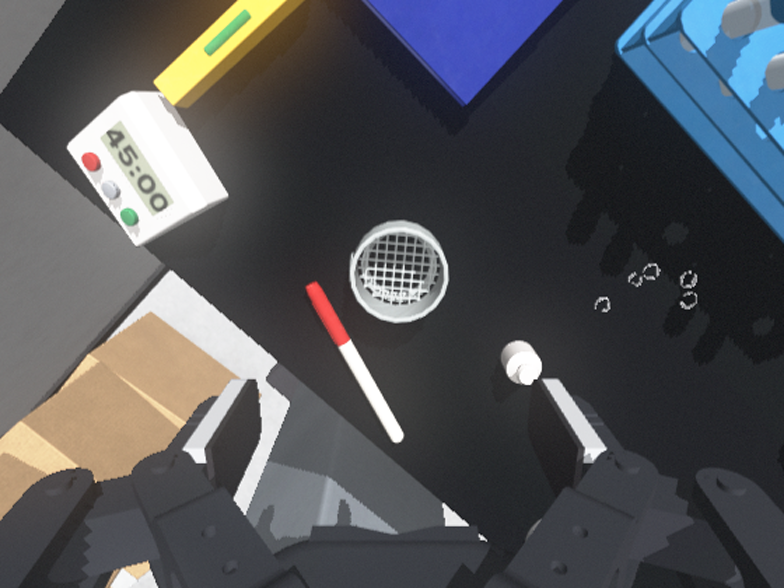

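Medium rim centre (399,272) against the axis at (396,278). The pen's red end (315,288) is near the left finger, so I'll stay above its height.

```bash
python3 -c "
from h import *
t=env.get_state()['tcp_pos']
a=ray('w5',399/1.4,272/1.4,.032); p=ray('w5',313/1.4,286/1.4,.005)
print(a,(a-t)/.04,(.008-t[2])/.04,'pen',p-a)"
```

```text
[0.40553377 0.29720815 0.032     ] [ 0.09742812  0.02898684 -3.21150469] -3.8115046885217008 pen [-0.05295031  0.02769286 -0.027     ]
```

jog_arm --pt "0.1 0.03 -0.8 0 0 0" --pt "0.1 0.03 -1.7 0 0 0" --pt "0.1 0.03 -2.6 0 0 0" --pt "0.1 0.03 -3.3 0 0 0" --pt "0.1 0.03 -3.8 0 0 0" --pt "0.1 0.03 -3.8 0 0 0" --pt "0.1 0.03 -3.8 0 0 0"

```text
clock: 9.18
tcp_pos: [0.4066, 0.2972, 0.0093]
orientation: [0.0, 0.922, 0.386, -0.0]
wrist_force: [0.2, -0.4, -0.2]
finger_gap: 0.0854
grip_force: 0.0
```

jog_arm --pt "0 0 0 0 0 0" --pt "0 0 0 0 0 0" --pt "0 0 0 0 0 0" --pt "0 0 0 0 0 0" --pt "0 0 0 0 0 0" --pt "0 0 0 0 0 0" --pt "0 0 0 0 0 0" --jaw 1

```text
clock: 9.77
tcp_pos: [0.4081, 0.2985, 0.0115]
orientation: [0.0, 0.922, 0.387, 0.002]
wrist_force: [-0.3, -1.2, 7.0]
finger_gap: 0.0578
grip_force: 41.6
```

jog_arm --pt "0 0 0.4 0 0 0" --pt "0 0 1.1 0 0 0" --pt "0 0 2 0 0 0" --pt "0 0 3 0 0 0" --pt "0 0 4 0 0 0" --pt "0.4 -0.8 4.5 0 0 0" --pt "0.8 -1.7 5 0 0 0" --pt "1.2 -2.6 5.3 0 0 0" --pt "1.6 -3.5 5.5 0 0 0" --pt "2 -4.4 5.6 0 0 0" --pt "2.4 -5.3 5.6 0 0 0" --pt "2.8 -6.2 5.6 0 0 0"

```text
clock: 10.77
tcp_pos: [0.5191, 0.0479, 0.2352]
orientation: [0.001, 0.922, 0.387, 0.002]
wrist_force: [0.9, -0.4, -1.4]
finger_gap: 0.0579
grip_force: 43.4
```

jog_arm --pt "0.4 -0.9 0.2 0 0 0" --pt "0.8 -1.8 0.4 0 0 0" --pt "1.2 -2.7 0.5 0 0 0" --pt "1.6 -3.6 0.5 0 0 0" --pt "1.9 -4.4 0.5 0 0 0" --pt "2.1 -5 0.5 0 0 0" --pt "2.1 -5.4 0.5 0 0 0" --pt "2.1 -5.4 0.5 0 0 0" --pt "2.1 -5.4 0.5 0 0 0"

```text
clock: 11.52
tcp_pos: [0.6016, -0.1666, 0.2534]
orientation: [-0.0, 0.922, 0.386, 0.0]
wrist_force: [0.8, -0.5, -0.9]
finger_gap: 0.0577
grip_force: 43.4
```

```bash
python3 -c "
from h import *
shot('wrist','w6',None,1.4); s=env.get_state();t=s['tcp_pos']; print(t,s['orientation'].round(4))
print(proj('w6',[*t[:2],.106])*1.4, proj('w6',[.6072,-.1757,.106])*1.4, proj('w6',t+[0,0,.021])*1.4)"
```

```text
[ 0.60159568 -0.16562699  0.25354138] [-2.000e-04  9.222e-01  3.868e-01  2.000e-04]
[393.12612633 270.51903364] [410.19090065 275.37189429] [391.44563362 416.64005654]
```

View pics/w6.png

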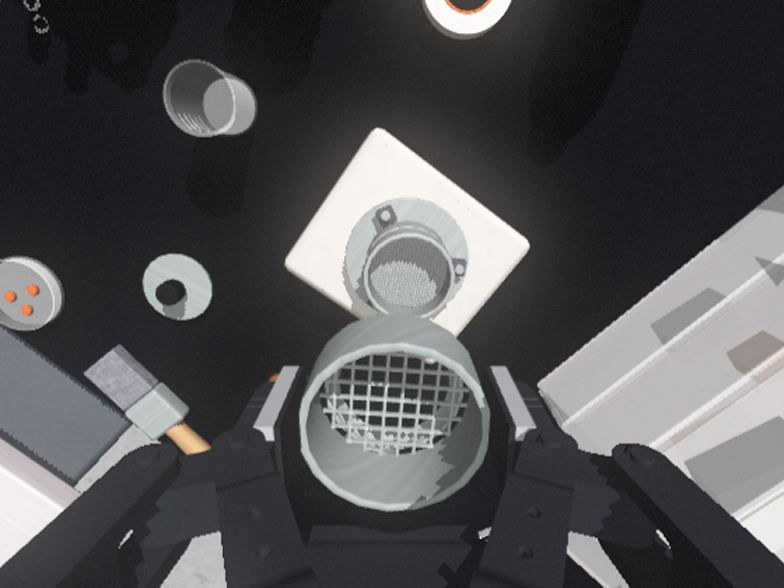

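Stack rim centre ≈(408,277), held medium rim centre (395,427).

```bash
python3 -c "
from h import *
t=env.get_state()['tcp_pos']
a=ray('w6',408/1.4,277/1.4,.106); b=ray('w6',395/1.4,427/1.4,t[2]+.021)
print(a,b,b-t,(a-b)/.04,(.1112-t[2])/.04)"
```

```text
[ 0.60542543 -0.17549349  0.106     ] [ 0.59982666 -0.16895534  0.27454138] [-0.00176902 -0.00332835  0.021     ] [ 0.13996923 -0.16345375 -4.21353458] -3.5585345781074187
```

jog_arm --pt "0.15 -0.16 -0.8 0 0 0" --pt "0.16 -0.165 -1.7 0 0 0" --pt "0.16 -0.165 -2.5 0 0 0" --pt "0.16 -0.165 -3 0 0 0" --pt "0.16 -0.165 -3.15 0 0 0" --pt "0.16 -0.165 -3.15 0 0 0"

```text
clock: 12.07
tcp_pos: [0.607, -0.1707, 0.1256]
orientation: [-0.001, 0.922, 0.388, -0.001]
wrist_force: [-0.5, -0.8, -0.6]
finger_gap: 0.0575
grip_force: 43.4
```

jog_arm --pt "0 0 -0.1 0 0 0" --pt "0 0 -0.2 0 0 0" --pt "0 0 -0.3 0 0 0" --pt "0 0 -0.36 0 0 0" --pt "0 0 -0.4 0 0 0" --pt "0 0 -0.42 0 0 0" --pt "0 0 -0.42 0 0 0"

```text
clock: 12.65
tcp_pos: [0.6088, -0.1731, 0.1116]
orientation: [0.001, 0.922, 0.387, 0.001]
wrist_force: [-2.3, 1.6, 4.3]
finger_gap: 0.0577
grip_force: 44.0
```

jog_arm --pt "0 0 -0.03 0 0 0" --pt "0 0 -0.05 0 0 0" --pt "0 0 -0.05 0 0 0"

```text
clock: 12.9
tcp_pos: [0.6089, -0.173, 0.1115]
orientation: [0.001, 0.922, 0.387, 0.001]
wrist_force: [-5.6, 2.5, 14.0]
finger_gap: 0.0579
grip_force: 44.8
```

jog_arm --pt "0 0 0.05 0 0 0" --pt "0 0 0.05 0 0 0" --pt "0 0 0.05 0 0 0" --pt "0 0 0.05 0 0 0" --pt "0 0 0.05 0 0 0" --pt "0 0 0.05 0 0 0" --pt "0 0 0.5 0 0 0" --pt "0 0 1.2 0 0 0" --pt "0 0 2 0 0 0" --pt "0 0 2.9 0 0 0" --pt "0 0 3.3 0 0 0" --pt "0 0 3.3 0 0 0" --jaw -1

```text
clock: 13.9
tcp_pos: [0.6107, -0.1738, 0.2454]
orientation: [0.003, 0.922, 0.387, 0.003]
wrist_force: [0.2, -0.6, 1.1]
finger_gap: 0.0857
grip_force: 0.0
```

```bash
python3 -c "
from h import *
shot('wrist','w7'); t=env.get_state()['tcp_pos']; print(t,(np.array([.437,-.294,.16])-t)/.04)"
```

```text
[ 0.6098774  -0.17345385  0.24260883] [-4.32193506 -3.01365381 -2.06522074]
```

jog_arm --pt "-0.6 -0.4 0 0 0 0" --pt "-1.3 -0.9 0 0 0 0" --pt "-2 -1.4 0 0 0 0" --pt "-2.7 -1.9 0 0 0 0" --pt "-3.4 -2.4 0 0 0 0" --pt "-4 -2.8 -0.3 0 0 0" --pt "-4.3 -3 -0.9 0 0 0" --pt "-4.3 -3 -1.7 0 0 0" --pt "-4.3 -3 -2 0 0 0" --pt "-4.3 -3 -2 0 0 0" --pt "-4.3 -3 -2 0 0 0"

```text
clock: 14.87
tcp_pos: [0.4354, -0.292, 0.1584]
orientation: [-0.002, 0.922, 0.387, -0.001]
wrist_force: [-0.4, -0.2, 0.7]
finger_gap: 0.0851
grip_force: 0.0
```

```bash
python3 -c "
from h import *
shot('wrist','w8',None,1.4); s=env.get_state();t=s['tcp_pos']; print(t)
print(proj('w8',[*t[:2],.04])*1.4)"
```

```text
[ 0.43635352 -0.29258572  0.15969524]
[396.86992622 284.03567569]
```

View pics/w8.png

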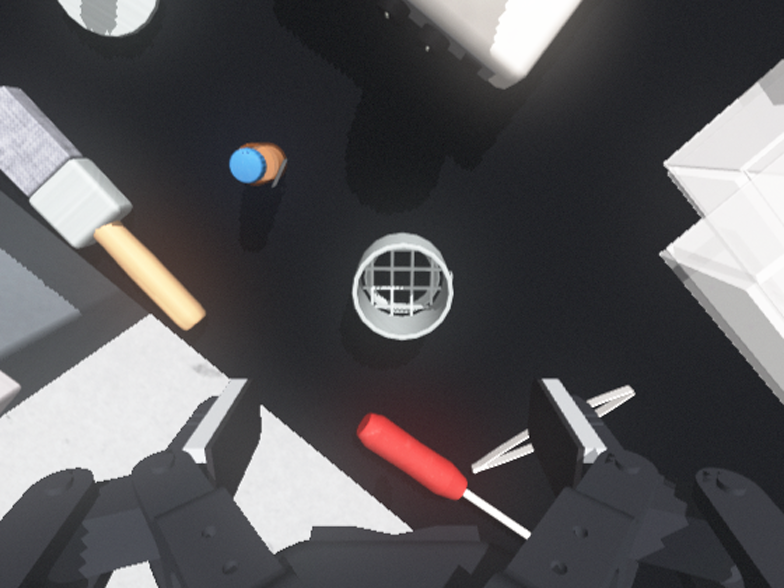

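Coarse rim centre (403,290) vs axis (397,284); the vial (250,165) is clear of the fingers.

```bash
python3 -c "
from h import *
t=env.get_state()['tcp_pos']
a=ray('w8',403/1.4,290/1.4,.04)
print(a,(a-t)/.04,(.013-t[2])/.04)"
```

```text
[ 0.43636913 -0.29773633  0.04      ] [ 3.90254380e-04 -1.28765172e-01 -2.99238100e+00] -3.66738099512275
```

jog_arm --pt "-0.02 -0.15 -0.8 0 0 0" --pt "-0.02 -0.15 -1.7 0 0 0" --pt "-0.02 -0.15 -2.6 0 0 0" --pt "-0.02 -0.15 -3.3 0 0 0" --pt "-0.02 -0.15 -3.65 0 0 0" --pt "-0.02 -0.15 -3.65 0 0 0" --pt "-0.02 -0.15 -3.65 0 0 0"

```text
clock: 15.5
tcp_pos: [0.4363, -0.2989, 0.0145]
orientation: [0.0, 0.922, 0.387, 0.0]
wrist_force: [-0.3, -0.1, 1.0]
finger_gap: 0.0854
grip_force: 0.0
```

jog_arm --pt "0 0 0 0 0 0" --pt "0 0 0 0 0 0" --pt "0 0 0 0 0 0" --pt "0 0 0 0 0 0" --pt "0 0 0 0 0 0" --pt "0 0 0 0 0 0" --pt "0 0 0 0 0 0" --pt "0 0 0 0 0 0" --jaw 1

```text
clock: 16.17
tcp_pos: [0.4371, -0.3, 0.0163]
orientation: [0.002, 0.922, 0.387, 0.001]
wrist_force: [-0.0, 1.2, 6.1]
finger_gap: 0.0573
grip_force: 43.6
```

jog_arm --pt "0 0 0.4 0 0 0" --pt "0 0 1.1 0 0 0" --pt "0 0 2 0 0 0" --pt "0 0 3 0 0 0" --pt "0 0 4 0 0 0" --pt "0 0 5 0 0 0" --pt "0 0 6 0 0 0" --pt "0 0 6.7 0 0 0" --pt "0 0 6.7 0 0 0" --pt "0 0 6.7 0 0 0"

```text
clock: 17.0
tcp_pos: [0.4366, -0.2997, 0.2849]
orientation: [0.003, 0.922, 0.387, 0.001]
wrist_force: [0.2, 0.1, -1.5]
finger_gap: 0.0574
grip_force: 43.6
```

jog_arm --pt "0.6 0.4 0 0 0 0" --pt "1.3 0.9 0 0 0 0" --pt "2 1.4 0 0 0 0" --pt "2.7 1.9 0 0 0 0" --pt "3.4 2.4 0 0 0 0" --pt "3.9 2.8 0 0 0 0" --pt "4.1 3 0 0 0 0" --pt "4.15 3.1 0 0 0 0" --pt "4.15 3.1 0 0 0 0" --pt "4.15 3.1 0 0 0 0"

```text
clock: 17.83
tcp_pos: [0.6006, -0.1753, 0.2815]
orientation: [-0.0, 0.922, 0.387, -0.001]
wrist_force: [0.2, 0.6, -1.2]
finger_gap: 0.0572
grip_force: 43.5
```

```bash
python3 -c "
from h import *
shot('wrist','w9',None,1.4); s=env.get_state();t=s['tcp_pos']; print(t,s['orientation'].round(4))
print(proj('w9',[*t[:2],.132])*1.4, proj('w9',[.6065,-.1756,.132])*1.4, proj('w9',t+[0,0,.024])*1.4)"
```

```text
[ 0.60059706 -0.17565327  0.28187411] [-1.000e-04  9.224e-01  3.863e-01 -5.000e-04]
[394.83426413 270.79968805] [401.28063338 264.58262338] [394.48408367 425.82474528]
```

View pics/w9.png

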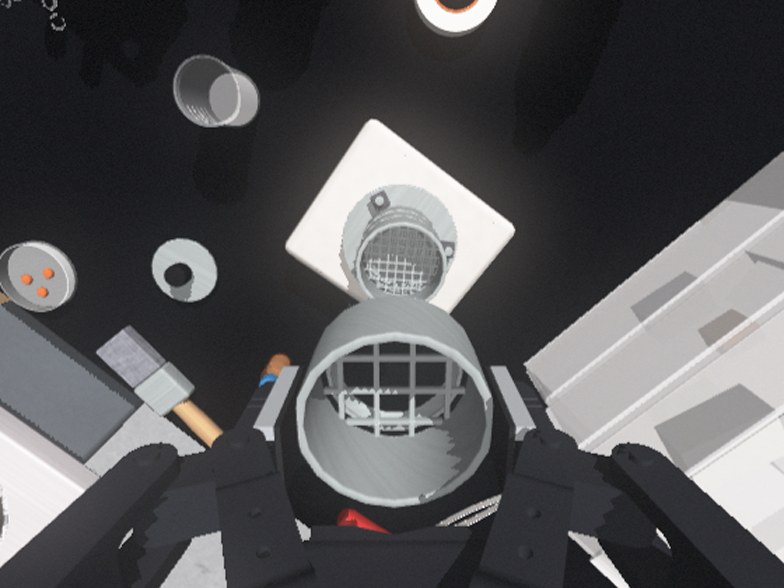

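Medium seated: rim (401,265) matches the prediction. Held coarse rim centre (395,420).

```bash
python3 -c "
from h import *
t=env.get_state()['tcp_pos']
a=ray('w9',401.5/1.4,265/1.4,.132); b=ray('w9',395/1.4,420/1.4,t[2]+.024)
print(a,b,b-t,(a-b)/.04,(.1418-t[2])/.04)"
```

```text
[ 0.60640709 -0.17589951  0.132     ] [ 0.60209408 -0.17434394  0.30587411] [0.00149703 0.00130933 0.024     ] [ 0.1078253  -0.03888925 -4.34685265] -3.501852647027865
```

jog_arm --pt "0.11 -0.04 -0.8 0 0 0" --pt "0.11 -0.04 -1.7 0 0 0" --pt "0.11 -0.04 -2.5 0 0 0" --pt "0.11 -0.04 -2.9 0 0 0" --pt "0.11 -0.04 -3.1 0 0 0" --pt "0.11 -0.04 -3.1 0 0 0"

```text
clock: 18.38
tcp_pos: [0.6041, -0.1771, 0.1563]
orientation: [-0.001, 0.922, 0.386, -0.001]
wrist_force: [0.1, 0.9, -0.7]
finger_gap: 0.0573
grip_force: 43.4
```

jog_arm --pt "0 0 -0.1 0 0 0" --pt "0 0 -0.2 0 0 0" --pt "0 0 -0.3 0 0 0" --pt "0 0 -0.35 0 0 0" --pt "0 0 -0.4 0 0 0" --pt "0 0 -0.43 0 0 0" --pt "0 0 -0.43 0 0 0"

```text
clock: 18.97
tcp_pos: [0.6065, -0.1766, 0.1423]
orientation: [0.001, 0.922, 0.387, 0.001]
wrist_force: [-1.6, 0.4, 4.3]
finger_gap: 0.0577
grip_force: 44.0
```

jog_arm --pt "0 0 -0.03 0 0 0" --pt "0 0 -0.05 0 0 0" --pt "0 0 -0.05 0 0 0"

```text
clock: 19.22
tcp_pos: [0.6066, -0.1766, 0.1422]
orientation: [0.001, 0.922, 0.387, 0.001]
wrist_force: [-4.3, 1.6, 15.5]
finger_gap: 0.0573
grip_force: 45.2
```

jog_arm --pt "0 0 0.05 0 0 0" --pt "0 0 0.05 0 0 0" --pt "0 0 0.05 0 0 0" --pt "0 0 0.05 0 0 0" --pt "0 0 0.05 0 0 0" --pt "0 0 0.05 0 0 0" --pt "0 0 0.5 0 0 0" --pt "0 0 1.2 0 0 0" --pt "0 0 2 0 0 0" --pt "0 0 2.7 0 0 0" --pt "0 0 2.7 0 0 0" --jaw -1

```text
clock: 20.13
tcp_pos: [0.6085, -0.1775, 0.2534]
orientation: [0.004, 0.922, 0.387, 0.003]
wrist_force: [0.8, 0.2, 0.7]
finger_gap: 0.0855
grip_force: 0.0
```

```bash
python3 -c "
from h import *
shot('wrist','w10'); t=env.get_state()['tcp_pos']; print(t,(np.array([.439,-.0625,.12])-t)/.04)"
```

```text
[ 0.60795059 -0.17723599  0.250603  ] [-4.22376464  2.86839985 -3.26507507]
```

jog_arm --pt "-0.6 0.4 0 0 0 0" --pt "-1.3 0.9 0 0 0 0" --pt "-2 1.4 0 0 0 0" --pt "-2.7 1.8 0 0 0 0" --pt "-3.4 2.3 -0.2 0 0 0" --pt "-3.9 2.6 -0.7 0 0 0" --pt "-4.2 2.85 -1.5 0 0 0" --pt "-4.2 2.85 -2.2 0 0 0" --pt "-4.2 2.85 -2.6 0 0 0" --pt "-4.2 2.85 -2.6 0 0 0" --pt "-4.2 2.85 -2.6 0 0 0" --jaw 0

```text
clock: 21.1
tcp_pos: [0.4368, -0.062, 0.1417]
orientation: [-0.001, 0.922, 0.387, -0.001]
wrist_force: [0.3, -0.5, 0.9]
finger_gap: 0.0428
grip_force: 0.0
```

```bash
python3 -c "
from h import *
shot('wrist','w11',None,1.4); s=env.get_state();t=s['tcp_pos']; print(t,s['finger_gap'])
print(proj('w11',[*t[:2],.03])*1.4,proj('w11',[*t[:2],.01])*1.4)"
```

```text
[ 0.4380113  -0.06247804  0.14286424] 0.042710771280359605
[396.74776978 286.71755634] [396.69599372 277.07104417]
```

View pics/w11.png

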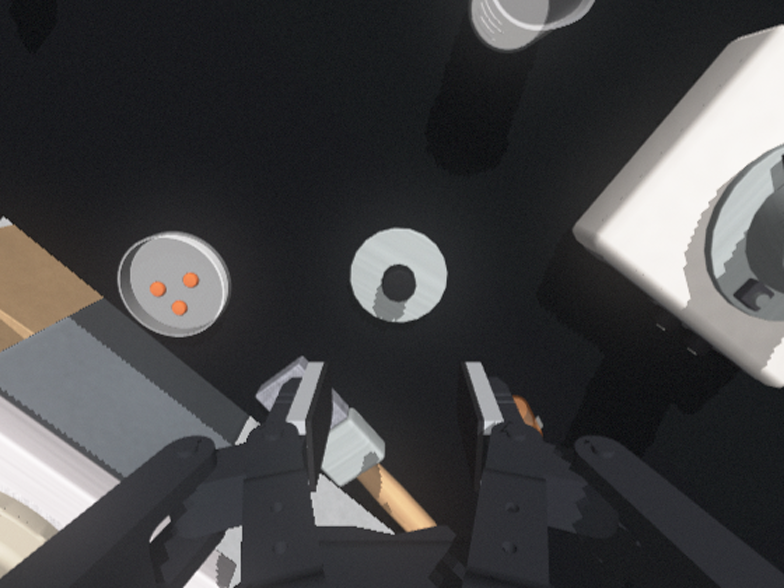

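Lid disc centre (399,275), knob top (399,284): about 2 mm off axis.

```bash
python3 -c "
from h import *
t=env.get_state()['tcp_pos']
a=ray('w11',399/1.4,275/1.4,.01);b=ray('w11',399/1.4,284/1.4,.03)
print(a,b,((a+b)/2-t)/.04,(.013-t[2])/.04)"
```

```text
[ 0.43994334 -0.0625217   0.01      ] [ 0.44006895 -0.06221525  0.03      ] [ 4.98712879e-02  2.73906973e-03 -3.07160608e+00] -3.2466060849558898
```

jog_arm --pt "0.05 0 -0.8 0 0 0" --pt "0.05 0 -1.6 0 0 0" --pt "0.05 0 -2.3 0 0 0" --pt "0.05 0 -2.9 0 0 0" --pt "0.05 0 -3.22 0 0 0" --pt "0.05 0 -3.22 0 0 0" --pt "0.05 0 -3.22 0 0 0"

```text
clock: 21.73
tcp_pos: [0.4408, -0.0628, 0.0146]
orientation: [0.0, 0.922, 0.387, 0.0]
wrist_force: [0.3, 0.1, 0.4]
finger_gap: 0.0426
grip_force: 0.0
```

jog_arm --pt "0 0 0 0 0 0" --pt "0 0 0 0 0 0" --pt "0 0 0 0 0 0" --pt "0 0 0 0 0 0" --pt "0 0 0 0 0 0" --pt "0 0 0 0 0 0" --pt "0 0 0 0 0 0" --pt "0 0 0 0 0 0" --jaw 1

```text
clock: 22.4
tcp_pos: [0.4418, -0.063, 0.0159]
orientation: [0.001, 0.922, 0.387, 0.001]
wrist_force: [0.5, -0.5, 5.7]
finger_gap: 0.018
grip_force: 39.0
```

jog_arm --pt "0 0 0.4 0 0 0" --pt "0 0 1.1 0 0 0" --pt "0 0 2 0 0 0" --pt "0 0 3 0 0 0" --pt "0 0 4 0 0 0" --pt "0 0 5 0 0 0" --pt "0 0 6 0 0 0" --pt "0 0 6.7 0 0 0" --pt "0 0 6.7 0 0 0"

```text
clock: 23.15
tcp_pos: [0.4429, -0.0633, 0.2893]
orientation: [0.004, 0.922, 0.387, 0.005]
wrist_force: [0.7, -1.0, -0.5]
finger_gap: 0.018
grip_force: 39.4
```

jog_arm --pt "0.6 -0.4 0 0 0 0" --pt "1.3 -0.9 0 0 0 0" --pt "2 -1.4 0 0 0 0" --pt "2.7 -1.8 0 0 0 0" --pt "3.3 -2.3 0 0 0 0" --pt "3.8 -2.6 0 0 0 0" --pt "4 -2.8 0 0 0 0" --pt "4.05 -2.8 0 0 0 0" --pt "4.05 -2.8 0 0 0 0" --pt "4.05 -2.8 0 0 0 0"

```text
clock: 23.98
tcp_pos: [0.6014, -0.1738, 0.282]
orientation: [-0.0, 0.922, 0.387, -0.0]
wrist_force: [-1.0, 0.0, -0.9]
finger_gap: 0.0176
grip_force: 39.5
```

```bash
python3 -c "
from h import *
shot('wrist','w12',None,1.4); s=env.get_state();t=s['tcp_pos']; print(t,s['orientation'].round(4))
print(proj('w12',[*t[:2],.166])*1.4, proj('w12',[.6065,-.1756,.166])*1.4, proj('w12',t+[0,0,-.0055])*1.4)"
```

```text
[ 0.6013083  -0.17368739  0.28230177] [-2.000e-04  9.221e-01  3.871e-01 -1.000e-04]
[394.04866647 285.56925862] [402.74210372 281.83614864] [393.4361555  376.80503199]
```

View pics/w12.png

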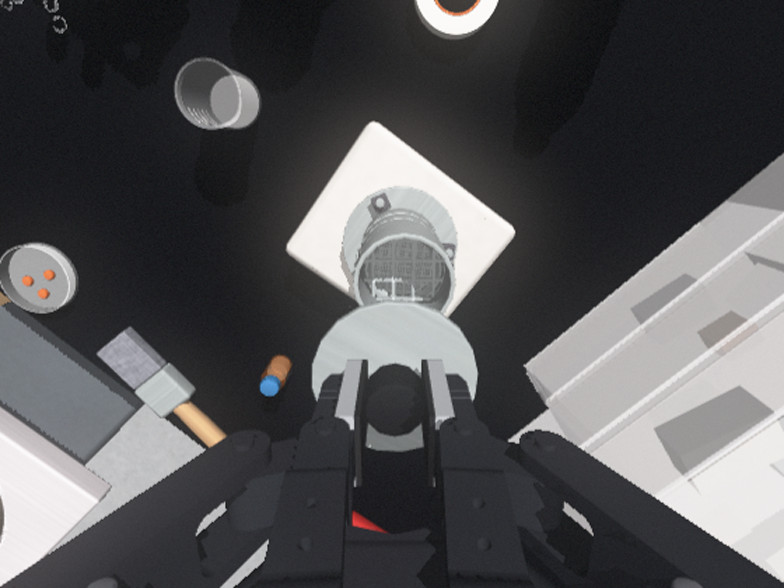

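Coarse rim centre about (404,283); held lid disc centre (394,377), right on the tool axis. The vial stands undisturbed.

```bash
python3 -c "
from h import *
t=env.get_state()['tcp_pos']
a=ray('w12',404/1.4,283.3/1.4,.166); b=ray('w12',394/1.4,377/1.4,t[2]-.0055)
print(a,b,b-t,(a-b)/.04,(.1755-t[2])/.04)"
```

```text
[ 0.60640481 -0.17674836  0.166     ] [ 0.60139738 -0.1738827   0.27680177] [ 8.90799035e-05 -1.95303212e-04 -5.50000000e-03] [ 0.12518598 -0.07164158 -2.77004417] -2.670044169790027
```

jog_arm --pt "0.12 -0.07 -0.7 0 0 0" --pt "0.125 -0.07 -1.4 0 0 0" --pt "0.125 -0.07 -1.9 0 0 0" --pt "0.125 -0.07 -2.15 0 0 0" --pt "0.125 -0.07 -2.3 0 0 0" --pt "0.125 -0.07 -2.3 0 0 0"

```text
clock: 24.53
tcp_pos: [0.6064, -0.1766, 0.1897]
orientation: [-0.0, 0.922, 0.387, -0.0]
wrist_force: [-0.2, 0.6, -1.0]
finger_gap: 0.0185
grip_force: 39.5
```

jog_arm --pt "0 0 -0.1 0 0 0" --pt "0 0 -0.2 0 0 0" --pt "0 0 -0.28 0 0 0" --pt "0 0 -0.33 0 0 0" --pt "0 0 -0.38 0 0 0" --pt "0 0 -0.41 0 0 0" --pt "0 0 -0.41 0 0 0"

```text
clock: 25.12
tcp_pos: [0.6076, -0.1775, 0.1758]
orientation: [0.001, 0.922, 0.387, 0.001]
wrist_force: [-2.2, 1.5, 7.8]
finger_gap: 0.018
grip_force: 40.4
```

jog_arm --pt "0 0 -0.03 0 0 0" --pt "0 0 -0.03 0 0 0" --pt "0 0 -0.03 0 0 0"

```text
clock: 25.37
tcp_pos: [0.6077, -0.1775, 0.1757]
orientation: [0.001, 0.922, 0.387, 0.001]
wrist_force: [-3.3, 1.9, 12.0]
finger_gap: 0.0178
grip_force: 40.9
```

jog_arm --pt "0 0 0.05 0 0 0" --pt "0 0 0.05 0 0 0" --pt "0 0 0.05 0 0 0" --pt "0 0 0.05 0 0 0" --pt "0 0 0.05 0 0 0" --pt "0 0 0.05 0 0 0" --pt "0 0 0.5 0 0 0" --pt "0 0 1.2 0 0 0" --pt "0 0 2 0 0 0" --pt "-0.6 0.4 2.5 0 0 0" --pt "-1.4 0.8 2.5 0 0 0" --pt "-2 1 2.5 0 0 0" --jaw 0

```text
clock: 26.37
tcp_pos: [0.5265, -0.1364, 0.2739]
orientation: [0.001, 0.922, 0.387, 0.001]
wrist_force: [0.1, 0.2, -0.3]
finger_gap: 0.0428
grip_force: 0.0
```

jog_arm --pt "-0.8 0.5 0 0 0 0" --pt "-1.6 1 0 0 0 0" --pt "-2.4 1.5 0 0 0 0" --pt "-2.4 1.5 0 0 0 0" --pt "-2.4 1.5 0 0 0 0"

```text
clock: 26.78
tcp_pos: [0.4297, -0.0763, 0.2729]
orientation: [0.0, 0.922, 0.387, 0.0]
wrist_force: [1.2, -0.1, 0.3]
finger_gap: 0.0426
grip_force: 0.0
```

```bash
python3 -c "
from h import *
shot('scene','s2',(240,170,220,165),1.8); shot('top','t2',(130,100,300,190),1.4)
a=cv2.imread('pics/s2.png');b=cv2.imread('pics/t2.png');w=max(a.shape[1],b.shape[1])
P=lambda i:cv2.copyMakeBorder(i,0,0,0,w-i.shape[1],0)
cv2.imwrite('pics/fin.png',np.vstack([P(a),P(b)])); print(a.shape,b.shape)"
```

```text
(297, 396, 3) (266, 420, 3)
```

View pics/fin.png

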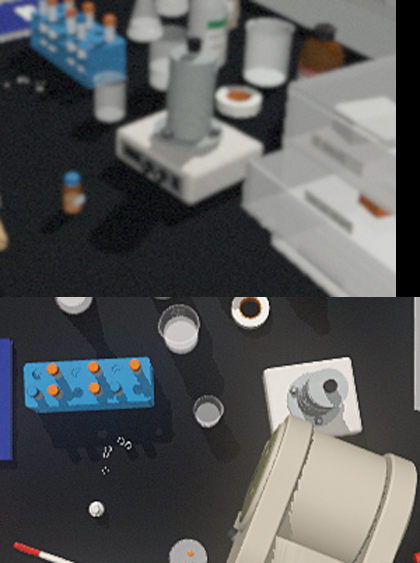

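The stack stands straight and level under the lid at (190,90). The beaker, vial and weight are where they were.

```bash
python3 -c "
from h import *
print(env.hand_in())"
```

```text
the job is handed in; nothing more can be done
None
```

The sieve stack is built on the shaker and handed in: fine, medium and coarse sieves, then the lid, each stopping within about 1 mm of its expected seated height; the beaker, vial and weight were not disturbed, and it took about 27 s of robot time.

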